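Hang the test-tile carrier on the drying rail over the drip pan

ROBOT

A 7-joint arm with a two-finger parallel gripper is mounted at the origin on the work surface. World frame = base frame: x ahead of the robot, y to its left, z up, the work surface at z = 0. Lengths are in m, angles in rad, forces in N, time in s.
With the tool pointing down it reaches from about 0.4 to 0.75 m from the base axis. Payload 19.5 kg.
Tool frame: the origin (TCP) lies at the very end of the fingers, on their centre line; the grasp point (between the pads) lies 19 mm behind it (env.grip_depth is the distance from the TCP to the grasp point, in m); z points along the fingers, y is the line along which they close (so a half turn about z gives the same grasp; the last joint's range is limited). The gripper opens to 85 mm and grips with 20 to 120 N. Pads are 22 mm wide; open, the fingers measure 114 mm over their backs; the gripper's body (76 mm by 85 mm) begins 54 mm behind the grasp point. The pads swing forward as they close: fully open they stand 13 mm farther back than shut.
Start: joints at [-1.309, 0.707, -0.028, 1.485, 0.022, 0.951, -0.075], TCP at [0.172, 0.549, 0.231] pointing down, gripper open.
Joint ranges: [-2.71, 2.71], [-0.32, 2.16], [-1.57, 1.52], [0, 2.45], [-1.46, 4.6], [0, 2.02], [-2.83, 2.83]. Speed limits (rad/s): [1.89, 1.89, 2.57, 2.57, 3.01, 3.01, 3.01].

INTERFACE

Orientations are given as [roll, pitch, yaw] about the fixed x, y, z axes, in that order (R = Rz(yaw) Ry(pitch) Rx(roll)).
In Python, from rig import observe, viewer, env gives the robot as it stands.
- The arm moves only by the tool jog_arm, never from a script. Its argument "commands" is a list of rows, each an object with "delta_pos": the shift along the tool's x, y, z in cm, a list of three; "angular": the turn, a rotation vector about the tool's x, y, z in degrees, a list of three; "jaw": the opening, from -1 (shut) to 1 (fully open). A call has 1 to 10 rows; each row is the pose to reach, as a shift and turn from the pose commanded when the call began, along the tool's axes at that moment; what a row does not reach only later rows make up. A row lasts 1/12 s, in which the tool goes at most 41.7 mm and 7.16 degrees, less where a joint would pass 70% of its speed; a pose out of reach is approached as far as the arm can. A call with a gripper value outside its range is refused whole. The fingers move at their own pace and stop on an object; the grip force is fixed at half the most. Time passes only in rows, so rows that repeat a pose let the fingers close. It gives the time, the measured TCP pose, the force, the opening and the grip force at its end, in the units of the state.
- observe(): the state, without advancing time (a new reading comes with each control period).
- viewer.get_image(name): name is "side" or "top"; returns the picture (400x640x3 uint8, red, green, blue); there is no depth.
- viewer.camera_model(name): a dict with "fov_y" (degrees; the focal length in pixels is half the picture's height over the tangent of half this angle, whatever the lens; pixels are square), "cx", "cy" (the principal point, pixels), "dist_coeffs" ([k1, k2, p1, p2, k3] as OpenCV has them; the pictures are not rectified), "pose" (4x4, takes a point from camera to world coordinates). Camera axes: x right, y up, looking along -z (the intrinsics and any distortion apply to the point x, -y, -z); pixel columns grow to the right and rows downward; lengths in m; the calibration is good to about 2 mm. A picture is of the moment at which its call begins. camera_model takes no time and is no camera call.
- env.close_job(): hands the job in; it is judged then, once.
The state is a dict: "clock": time; "joints": joint angles; "joint_vel": joint speeds; "joint_efforts": joint torques, N m; "eef_pos": TCP position; "tool_rot": TCP orientation; "force": force on the tool from outside, world axes, zero at the start; "moment": the same for the moment, N m; "gripper_width": finger opening in m; "grasp_force": force on a finger pad.
Only numpy, scipy, OpenCV 4.12 (cv2) and the standard library are available. Lean on these libraries where they do the work, as an engineer would, in place of code of your own. Each camera call takes 0.05 s, during which the arm holds its last target. There are 200 camera calls.

TASK

Pick up the tile carrier by its dark wooden grip and, keeping it level so that its three test tiles stay inside, hook both its hooks onto the drying rail near the end of the rail that is farther from the drip pan. Then slide it along the rail, without unhooking it, until the middle of the carrier is in line with the pointer of the drip pan, and leave it hanging there at rest. Do not disturb the jar, the kiln post or the bowl.

Things in the scene. Friction and masses are not known exactly. Their poses are not given: they have to be found in the camera images.
- carrier: loose steel carrier, 0.3 to 0.55 kg without tiles: open tray 90 (x) by 140 (y) by 30 mm high, walls and floor 4 mm, in three cells side by side along y. Origin: centre of the tray's underside, z up. Two hooks of 8 mm wire rise from its -x wall and open towards +x; a dark wooden grip stands above them. At first it stands on the bench, +x roughly away from the robot
- carrier_seat (a point): where the rail's axis lies when seated: midway between the hooks (y = -50 and +50 mm), 151 mm above the underside; carrier axes. Each hook: shank at x = -40 mm, pointed arch (wire centre 165 mm up at x = 0), tip at x = +24 mm ending 116 mm up. The rail enters from +x, below the tips and above the tiles' tops (59 mm up), then the carrier is lowered onto it
- carrier_grip (a point): centre of the carrier's dark wooden grip, 205 mm above the underside: a block 16 (x) by 70 (y) by 30 mm (z), to be pinched across its 16 mm from above; below it there are 21 mm free down to the bar that joins the hooks; carrier axes
- rail: fixed drying rail: a horizontal round steel bar of 12 mm diameter, 540 mm long along its own y axis, on two upright posts (18 mm diameter, 212 mm tall, feet 110 by 50 mm) at y = -270 and +270 mm. Origin on the bench under the bar's middle; x points roughly away from the robot
- rail_mid (a point): middle of the rail's axis, 200 mm above the bench; rail axes (y along the bar). The carrier's middle can go to about 190 mm either way along y before the tray meets a post
- pan: fixed shallow aluminium drip pan on the bench below the rail, 140 (x, from -60 to +80 mm) by 200 (y) by 22 mm high, axes parallel to the rail's, with an upright pointer at the middle of its far (+x) rim. Origin on the bench, under the rail's axis, at the pointer's place along y. The hung carrier's underside is 49 mm above the bench
- pan_mark (a point): tip of the drip pan's pointer, a slim upright rod with a conical tip 18 mm wide at its foot, 82 mm beyond the rail's axis (+x of the pan) and 140 mm above the bench; it marks where along the rail the carrier's middle belongs
- tile0: loose bisque test tile standing in a cell of the carrier's tray: an L, foot 30 by 30 by 6 mm with an upright plate 30 mm wide, 6 mm thick, 55 mm tall in all; about 35 g; origin at the centre of the foot's underside
- tile1: loose bisque test tile standing in a cell of the carrier's tray: an L, foot 30 by 30 by 6 mm with an upright plate 30 mm wide, 6 mm thick, 55 mm tall in all; about 35 g; origin at the centre of the foot's underside
- tile2: loose bisque test tile standing in a cell of the carrier's tray: an L, foot 30 by 30 by 6 mm with an upright plate 30 mm wide, 6 mm thick, 55 mm tall in all; about 35 g; origin at the centre of the foot's underside
- jar: bystander: closed glaze jar with a white lid, 64 mm diameter, 85 mm tall, loose on the bench; origin at the centre of its underside
- kiln_post: bystander: pale square kiln post, 45 by 45 by 100 mm, upright and loose on the bench; origin at the centre of its underside
- bowl: bystander: terracotta bowl, 110 mm diameter, 50 mm tall, loose on the bench; origin at the centre of its underside

How it is judged:
By the outcome, as a careful person would: the job done as asked, in the order asked, and still so for the second after the job is handed in, with the robot touching nothing.
It also fails if it takes over 54 s, if anything falls off the work surface, if the arm or the gripper's body presses on something with over 40 N, if the wrist force passes 120 N, or if a joint passes its speed limit or range.

## Working session

There is one attempt and no reset: what is moved stays moved. The work goes in short steps, Python scripts to look and compute and a tool call to move; the robot and the scene stay as the last step left them, time stands still between calls to the robot, and variables do not carry over. Pictures are saved under pics/ and viewed, at most 10 in all, crops included, and the job is handed in when it is done.

Besides the shell and the picture viewer there is one more tool, called after "Call:" as name(argument=value, ...) on one line, values as JSON. jog_arm: Moves the arm, as the interface text tells. Its arguments: {"type":"object","properties":{"commands":{"type":"array"}},"required":["commands"]}

```bash
mkdir -p pics
cat > h.py <<'E'
import numpy as np, cv2
from rig import observe, viewer, env
def K(n):
    m=viewer.camera_model(n); f=200/np.tan(np.radians(m["fov_y"])/2)
    return np.array([[f,0,m["cx"]],[0,f,m["cy"]],[0,0,1.]]),np.array(m["dist_coeffs"],float),np.array(m["pose"])
def ray(n,uv):
    k,d,P=K(n); q=cv2.undistortPoints(np.array(uv,float).reshape(-1,1,2),k,d).reshape(-1,2)
    v=np.c_[q[:,0],-q[:,1],-np.ones(len(q))]@P[:3,:3].T
    return P[:3,3],v/np.linalg.norm(v,axis=1,keepdims=True)
def onz(n,uv,z):
    o,v=ray(n,uv); return o+v*((z-o[2])/v[:,2])[:,None]
def tri(a,ua,b,ub):
    (o,v),(p,w)=ray(a,ua),ray(b,ub); out=[]
    for x,y in zip(v,w):
        s=np.linalg.lstsq(np.c_[x,-y],p-o,rcond=None)[0]; A=o+s[0]*x;B=p+s[1]*y
        out.append([*((A+B)/2),np.linalg.norm(A-B)])
    return np.array(out)
def proj(n,X):
    k,d,P=K(n); c=(np.array(X,float).reshape(-1,3)-P[:3,3])@P[:3,:3]*[1,-1,-1]
    return cv2.projectPoints(c,np.zeros(3),np.zeros(3),k,d)[0].reshape(-1,2)
def snap(n,f):
    im=viewer.get_image(n); cv2.imwrite(f"pics/{f}.png",im[:,:,::-1]); return im
E
python3 - <<'E'
from h import *
np.set_printoptions(precision=3,suppress=True)
for n in("side","top"): snap(n,n+"0"); print(n,*K(n))
s=observe(); print(s)
E
```

```text
side [[377.912   0.    324.213]
 [  0.    377.912 201.413]
 [  0.      0.      1.   ]] [0.001 0.    0.    0.    0.   ] [[-0.831  0.415 -0.371  0.227]
 [-0.556 -0.64   0.53   0.413]
 [-0.018  0.647  0.763  0.892]
 [ 0.     0.     0.     1.   ]]
top [[403.352   0.    322.751]
 [  0.    403.352 202.472]
 [  0.      0.      1.   ]] [-0.025  0.     0.     0.     0.   ] [[-0.007  0.981 -0.194  0.345]
 [-1.    -0.005  0.012 -0.092]
 [ 0.011  0.195  0.981  1.349]
 [ 0.     0.     0.     1.   ]]
{'clock': 0.1, 'joints': array([-1.309,  0.707, -0.028,  1.485,  0.022,  0.951, -0.076]), 'joint_vel': array([ 0.   , -0.001,  0.003, -0.002, -0.   ,  0.001,  0.   ]), 'joint_efforts': array([  0.001, -88.429,   1.236, -23.645,   0.017,   0.005,   0.   ]), 'eef_pos': array([0.172, 0.548, 0.231]), 'tool_rot': array([-3.141,  0.   ,  2.838]), 'force': array([ 0.223, -0.369, -0.892]), 'moment': array([0.031, 0.01 , 0.004]), 'grasp_force': 0.0, 'gripper_width': 0.08543855131756883}
```

View pics/side0.png

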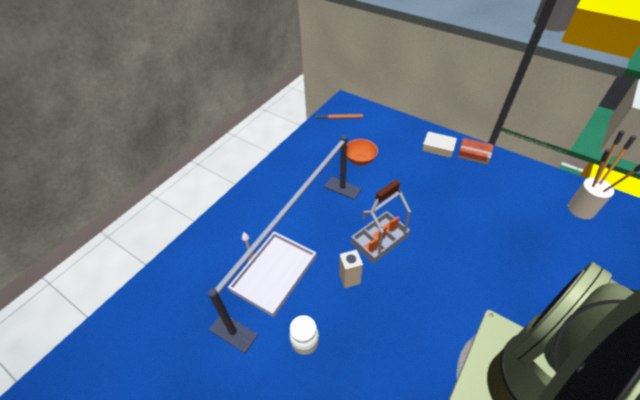

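View pics/top0.png

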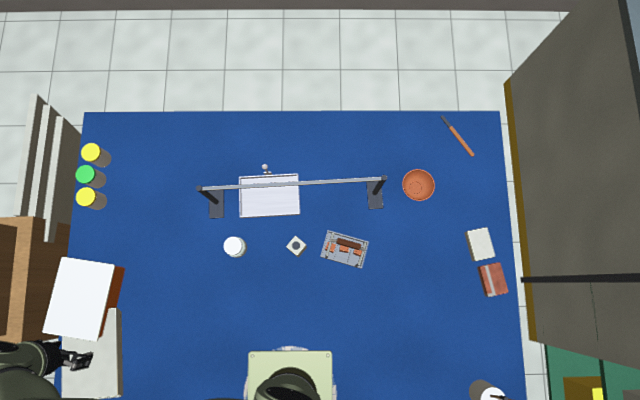

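The side view shows the carrier at about (382,225), with its grip at (388,190). The rail runs from (215,292) to (345,140), the pointer tip is at about (245,236), the post at (350,268) and the jar at (304,335). In the top view the carrier is at (345,248), the rail runs from (200,188) to (385,178), and the pointer is at about (265,167).

Run:
```python
import cv2
t=cv2.imread("pics/top0.png");s=cv2.imread("pics/side0.png")
cv2.imwrite("pics/tc.png",cv2.resize(t[150:275,190:390],None,fx=4,fy=4,interpolation=2))
cv2.imwrite("pics/sc.png",cv2.resize(s[130:350,200:420],None,fx=2.7,fy=2.7,interpolation=2))
```

```text
(no output)
```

View pics/tc.png

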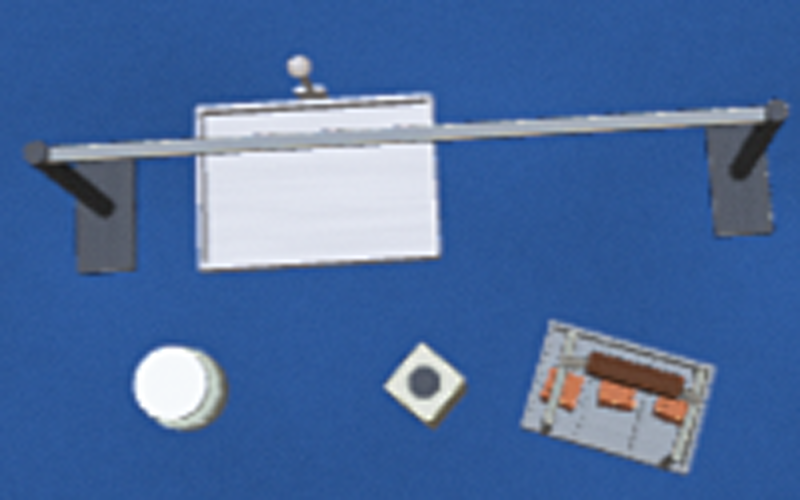

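View pics/sc.png

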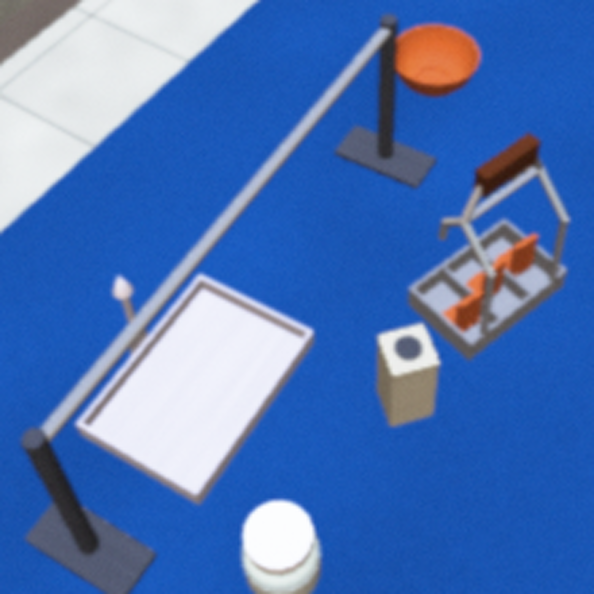

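The top crop shows the post tops at crop (37,150) and (775,107), the pointer tip at about (297,58), the grip centred at (635,374), and tray corners at (552,320), (715,368), (688,472) and (522,428). In the side crop the pointer tip is at about (119,276), and the tiles stand upright.

```bash
cat > m.py <<'E'
from h import *
np.set_printoptions(precision=4,suppress=True)
T=lambda p:(np.array(p,float)+.5)/4-.5+[190,150]
S=lambda p:(np.array(p,float)+.5)/2.7-.5+[200,130]
r=onz("top",T([[37,150],[775,107]]),.212); print("posts",r,np.linalg.norm(r[0]-r[1]))
rs=onz("side",S([[37,438],[389,21]]),.212); print("side posts",rs)
def grip(n,im):
    h=cv2.cvtColor(im,cv2.COLOR_BGR2HSV)
    m=((h[...,0]<12)|(h[...,0]>170))&(h[...,1]>110)&(h[...,2]<125)
    m=m.astype(np.uint8); 
    if n=="top": m[:, :320]=0;m[:,380:]=0;m[:220]=0;m[270:]=0
    else: m[:, :360]=0;m[:,420:]=0;m[:170]=0;m[215:]=0
    c=max(cv2.findContours(m,0,2)[0],key=cv2.contourArea); return cv2.minAreaRect(c),cv2.contourArea(c)
gt=grip("top",cv2.imread("pics/top0.png"));gs=grip("side",cv2.imread("pics/side0.png"));print(gt,gs)
print("grip tri",tri("top",[gt[0][0]],"side",[gs[0][0]]))
b=cv2.boxPoints(gt[0]);print("grip on .22",onz("top",b,.22))
tr=onz("top",T([[552,320],[715,368],[688,472],[522,428]]),.03);print("tray",tr,tr.mean(0))
for i,j in((0,1),(3,2),(3,0),(2,1)): d=tr[j]-tr[i];print(np.linalg.norm(d),np.degrees(np.arctan2(d[1],d[0])))
ts=onz("side",S([[412,291],[506,222],[565,270],[470,354]]),.03);print("tray side",ts,ts.mean(0))
print("ptr tri",tri("top",T([[297,57]]),"side",S([[120,277]])))
pn=onz("top",T([[196,103],[432,95],[440,256],[200,269]]),.022);print("pan",pn,pn.mean(0))
print("jar",onz("top",T([[172,381]]),.085),"post",onz("top",T([[423,383]]),.1),"bowl",onz("top",[[418,185]],.05))
u=(r[1]-r[0])/np.linalg.norm(r[1]-r[0]);print("rail yaw",np.degrees(np.arctan2(u[1],u[0]))+90)
E
python3 m.py
```

```text
posts [[ 0.6173  0.2521  0.212 ]
 [ 0.647  -0.2836  0.212 ]] 0.5365584936600233
side posts [[ 0.6116  0.2534  0.212 ]
 [ 0.6413 -0.2813  0.212 ]]
(((348.2547302246094, 243.85848999023438), (23.213932037353516, 5.906503677368164), 15.94539737701416), 102.0) (((388.03204345703125, 190.32400512695312), (8.538148880004883, 25.867427825927734), 55.304847717285156), 174.0)
grip tri [[ 0.4508 -0.1777  0.2064  0.0011]]
grip on .22 [[ 0.4513 -0.143   0.22  ]
 [ 0.4672 -0.1478  0.22  ]
 [ 0.4489 -0.2101  0.22  ]
 [ 0.4331 -0.2052  0.22  ]]
tray [[ 0.5151 -0.1237  0.03  ]
 [ 0.4747 -0.2569  0.03  ]
 [ 0.3906 -0.2326  0.03  ]
 [ 0.4269 -0.0985  0.03  ]] [ 0.4518 -0.1779  0.03  ]
0.13920853345013276 -106.85807080973227
0.13897064880091684 -105.14287698340821
0.09169258379136982 -15.955448627707227
0.08752911264497543 -16.10900672898964
tray side [[ 0.5089 -0.1203  0.03  ]
 [ 0.4706 -0.253   0.03  ]
 [ 0.3897 -0.2294  0.03  ]
 [ 0.4231 -0.0872  0.03  ]] [ 0.4481 -0.1725  0.03  ]
ptr tri [[0.7092 0.076  0.1321 0.0024]]
pan [[ 0.7031  0.1767  0.022 ]
 [ 0.7092 -0.0236  0.022 ]
 [ 0.5703 -0.031   0.022 ]
 [ 0.5604  0.1686  0.022 ]] [0.6358 0.0727 0.022 ]
jar [[0.4616 0.1753 0.085 ]] post [[ 0.4576 -0.0218  0.1   ]] bowl [[ 0.66   -0.4253  0.05  ]]
rail yaw 3.1764127603446326
```

```bash
cat > go.py <<'E'
import sys
from h import *
from scipy.spatial.transform import Rotation as R
np.set_printoptions(precision=4,suppress=True)
s=observe(); Rc=R.from_euler("xyz",s["tool_rot"]);p=s["eef_pos"]
print("now",s["clock"],p,np.degrees(s["tool_rot"]),"F",s["force"],"M",s["moment"],s["gripper_width"],s["grasp_force"],"q",s["joints"])
for a in sys.argv[1:]:
    x=np.array(eval(a),float)
    print(a,"cm",Rc.inv().apply(x[:3]-p)*100,"deg",np.degrees((Rc.inv()*R.from_euler("xyz",[180,0,x[3]],degrees=True)).as_rotvec()))
E
python3 go.py .5,.23,.3,115
```

```text
now 0.1 [0.1719 0.5484 0.2309] [-179.943     0.0025  162.594 ] F [ 0.223  -0.3688 -0.8916] M [0.031  0.0099 0.0037] 0.08543855131756883 0.0 q [-1.3087  0.707  -0.0276  1.4849  0.022   0.9509 -0.0755]
.5,.23,.3,115 cm [-40.83   -20.5795  -6.8902] deg [-0.0526  0.026  47.594 ]
```

Call:
jog_arm(commands=[{"delta_pos":[-2,-1,-2],"angular":[0,0,3],"jaw":1},{"delta_pos":[-5,-2.5,-4],"angular":[0,0,7],"jaw":1},{"delta_pos":[-9,-4.5,-6],"angular":[0,0,12],"jaw":1},{"delta_pos":[-13,-6.5,-6.9],"angular":[0,0,17],"jaw":1},{"delta_pos":[-17,-8.5,-6.9],"angular":[0,0,22],"jaw":1},{"delta_pos":[-21,-10.5,-6.9],"angular":[0,0,27],"jaw":1},{"delta_pos":[-25,-12.5,-6.9],"angular":[0,0,32],"jaw":1},{"delta_pos":[-29,-14.5,-6.9],"angular":[0,0,37],"jaw":1},{"delta_pos":[-33,-16.5,-6.9],"angular":[0,0,42],"jaw":1},{"delta_pos":[-36,-18,-6.9],"angular":[0,0,46],"jaw":1}])

```text
clock: 0.93
eef_pos: [0.4497, 0.28, 0.3003]
tool_rot: [-3.141, 0.0, 2.03]
force: [0.8, 0.3, 0.2]
gripper_width: 0.0851
grasp_force: 0.0
```

```bash
python3 go.py .451,-.178,.29,74
```

```text
now 0.9333 [0.4497 0.28   0.3003] [-179.9863    0.0018  116.3386] F [0.7589 0.3163 0.2069] M [0.0434 0.0273 0.0179] 0.08511023534476705 0.0 q [-0.719   0.5694  0.1872  1.5341 -0.116   1.0492 -0.0431]
.451,-.178,.29,74 cm [-41.1034 -20.208    1.0322] deg [-0.0124  0.0068 42.3386]
```

Call:
jog_arm(commands=[{"delta_pos":[-4,-2,0],"angular":[0,0,5],"jaw":1},{"delta_pos":[-8,-4,0],"angular":[0,0,9],"jaw":1},{"delta_pos":[-12,-6,0],"angular":[0,0,14],"jaw":1},{"delta_pos":[-16,-8,0],"angular":[0,0,18],"jaw":1},{"delta_pos":[-20,-10,0],"angular":[0,0,23],"jaw":1},{"delta_pos":[-24,-12,0],"angular":[0,0,27],"jaw":1},{"delta_pos":[-28,-14,0],"angular":[0,0,32],"jaw":1},{"delta_pos":[-32,-16,0],"angular":[0,0,36],"jaw":1},{"delta_pos":[-36,-18,0],"angular":[0,0,40],"jaw":1},{"delta_pos":[-39,-19.2,0],"angular":[0,0,42],"jaw":1}])

```text
clock: 1.77
eef_pos: [0.4501, -0.1368, 0.3003]
tool_rot: [-3.141, -0.0, 1.298]
force: [0.5, 0.4, -0.4]
gripper_width: 0.0853
grasp_force: 0.0
```

```bash
python3 go.py .451,-.178,.19,74
```

```text
now 1.7667 [ 0.4501 -0.1368  0.3003] [-179.989    -0.0005   74.367 ] F [ 0.4601  0.3932 -0.4112] M [ 0.0268 -0.0558 -0.0133] 0.08529085854513337 0.0 q [-0.0056  0.4919  0.3912  1.7346 -0.2218  0.9589  0.1991]
.451,-.178,.19,74 cm [-3.9419  1.1966 11.0346] deg [-0.011  -0.0004  0.367 ]
```

Call:
jog_arm(commands=[{"delta_pos":[-1,0.3,1],"angular":[0,0,0.4],"jaw":1},{"delta_pos":[-2,0.6,1],"angular":[0,0,0.4],"jaw":1},{"delta_pos":[-2,0.6,1],"angular":[0,0,0.4],"jaw":1},{"delta_pos":[-2,0.6,1],"angular":[0,0,0.4],"jaw":1}])

```text
clock: 2.1
eef_pos: [0.4514, -0.155, 0.2905]
tool_rot: [-3.141, -0.0, 1.296]
force: [-0.2, 0.4, -0.1]
gripper_width: 0.0851
grasp_force: 0.0
```

```bash
python3 go.py .451,-.178,.188,74
```

```text
now 2.1 [ 0.4514 -0.155   0.2905] [-179.9796   -0.0214   74.2516] F [-0.1521  0.4402 -0.0683] M [0.0163 0.0091 0.0266] 0.08511002873727844 0.0 q [ 0.0391  0.5139  0.3832  1.7321 -0.23    0.9403  0.2391]
.451,-.178,.188,74 cm [-2.2284  0.5939 10.244 ] deg [-0.0204 -0.0214  0.2516]
```

Call:
jog_arm(commands=[{"delta_pos":[-1.2,0.3,1],"angular":[0,0,0.2],"jaw":1},{"delta_pos":[-2.2,0.6,2.5],"angular":[0,0,0.2],"jaw":1},{"delta_pos":[-2.2,0.6,4.5],"angular":[0,0,0.2],"jaw":1},{"delta_pos":[-2.2,0.6,6.5],"angular":[0,0,0.2],"jaw":1},{"delta_pos":[-2.2,0.6,8.5],"angular":[0,0,0.2],"jaw":1},{"delta_pos":[-2.2,0.6,9.7],"angular":[0,0,0.2],"jaw":1},{"delta_pos":[-2.2,0.6,10.2],"angular":[0,0,0.2],"jaw":1},{"delta_pos":[-2.2,0.6,10.2],"angular":[0,0,0.2],"jaw":1},{"delta_pos":[-2.2,0.6,10.2],"angular":[0,0,0.2],"jaw":1}])

```text
clock: 2.85
eef_pos: [0.4515, -0.1779, 0.189]
tool_rot: [3.141, -0.0, 1.293]
force: [-0.4, 0.4, -0.2]
gripper_width: 0.0853
grasp_force: 0.0
```

```bash
python3 go.py .451,-.178,.188,74
python3 - <<'E'
from h import *
a=snap("side","s1");b=snap("top","t1")
a=cv2.resize(a[130:300,300:470],None,fx=2.3,fy=2.3,interpolation=2);b=cv2.resize(b[180:290,290:400],None,fx=3.555,fy=3.555,interpolation=2)
cv2.imwrite("pics/g1.png",np.hstack([a,b[:391,:391]])[:,:,::-1])
E
```

```text
now 2.85 [ 0.4515 -0.1779  0.189 ] [179.9659  -0.0063  74.0672] F [-0.363   0.3869 -0.1901] M [ 0.0149 -0.0029  0.0029] 0.08531686906658596 0.0 q [ 0.1374  0.6626  0.306   1.8679 -0.3087  0.6566  0.3507]
.451,-.178,.188,74 cm [-0.0194 -0.042   0.101 ] deg [ 0.0341 -0.0063  0.0672]
```

View pics/g1.png

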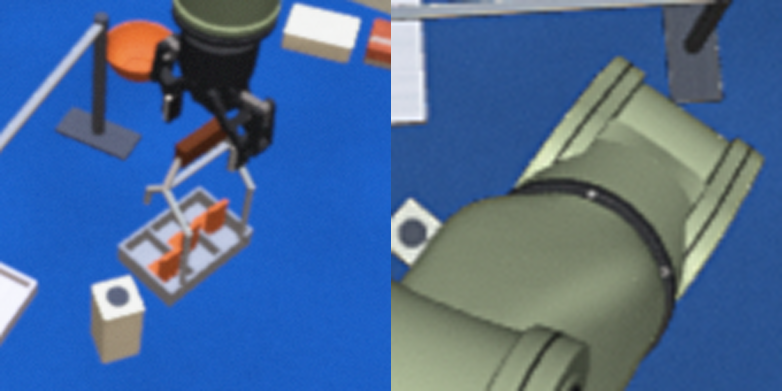

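The open fingers straddle the grip, one at about (168,80) and the other at (250,120) in the left half. Next I close them.

Call:
jog_arm(commands=[{"delta_pos":[0,0,0],"angular":[0,0,0],"jaw":0},{"delta_pos":[0,0,0],"angular":[0,0,0],"jaw":-0.4},{"delta_pos":[0,0,0],"angular":[0,0,0],"jaw":-0.6},{"delta_pos":[0,0,0],"angular":[0,0,0],"jaw":-0.8},{"delta_pos":[0,0,0],"angular":[0,0,0],"jaw":-1},{"delta_pos":[0,0,0],"angular":[0,0,0],"jaw":-1},{"delta_pos":[0,0,0],"angular":[0,0,0],"jaw":-1},{"delta_pos":[0,0,0],"angular":[0,0,0],"jaw":-1},{"delta_pos":[0,0,0],"angular":[0,0,0],"jaw":-1},{"delta_pos":[0,0,0],"angular":[0,0,0],"jaw":-1}])

```text
clock: 3.78
eef_pos: [0.4512, -0.1786, 0.1885]
tool_rot: [3.141, 0.0, 1.291]
force: [2.2, 1.0, 5.0]
gripper_width: 0.0152
grasp_force: 60.0
```

Call:
jog_arm(commands=[{"delta_pos":[0,0,-0.2],"angular":[0,0,0],"jaw":-1},{"delta_pos":[0,0,-0.7],"angular":[0,0,0],"jaw":-1},{"delta_pos":[0,0,-1.6],"angular":[0,0,0],"jaw":-1},{"delta_pos":[0,0,-2.9],"angular":[0,0,0],"jaw":-1},{"delta_pos":[0,0,-4.5],"angular":[0,0,0],"jaw":-1},{"delta_pos":[0,0,-6.2],"angular":[0,0,0],"jaw":-1},{"delta_pos":[0,0,-7.8],"angular":[0,0,0],"jaw":-1},{"delta_pos":[0,0,-9.3],"angular":[0,0,0],"jaw":-1},{"delta_pos":[0,0,-10.5],"angular":[0,0,0],"jaw":-1},{"delta_pos":[0,0,-11.2],"angular":[0,0,0],"jaw":-1}])

```text
clock: 4.62
eef_pos: [0.4508, -0.1786, 0.3016]
tool_rot: [3.141, 0.0, 1.291]
force: [0.3, 0.5, -5.9]
gripper_width: 0.015
grasp_force: 58.8
```

```bash
python3 go.py .537,-.18,.3025,93.2
```

```text
now 4.6167 [ 0.4508 -0.1786  0.3016] [179.9835   0.0104  73.9853] F [ 0.2906  0.4831 -5.9397] M [-0.0626 -0.0088 -0.0023] 0.015025671858867476 58.775893449783325 q [ 0.085   0.5135  0.3892  1.6867 -0.2254  0.9855  0.2746]
.537,-.18,.3025,93.2 cm [ 2.2438  8.3251 -0.0928] deg [  0.0146   0.0131 -19.2147]
```

Call:
jog_arm(commands=[{"delta_pos":[0.05,0.2,0],"angular":[0,0,-0.4],"jaw":-1},{"delta_pos":[0.2,0.7,0],"angular":[0,0,-1.5],"jaw":-1},{"delta_pos":[0.4,1.5,-0.1],"angular":[0,0,-3.5],"jaw":-1},{"delta_pos":[0.7,2.6,-0.1],"angular":[0,0,-6],"jaw":-1},{"delta_pos":[1.1,3.9,-0.1],"angular":[0,0,-9],"jaw":-1},{"delta_pos":[1.4,5.2,-0.1],"angular":[0,0,-12],"jaw":-1},{"delta_pos":[1.7,6.5,-0.1],"angular":[0,0,-15],"jaw":-1},{"delta_pos":[2.0,7.5,-0.1],"angular":[0,0,-17.3],"jaw":-1},{"delta_pos":[2.2,8.1,-0.1],"angular":[0,0,-18.7],"jaw":-1},{"delta_pos":[2.25,8.3,-0.1],"angular":[0,0,-19.2],"jaw":-1}])

```text
clock: 5.45
eef_pos: [0.5376, -0.1796, 0.3002]
tool_rot: [-3.14, -0.001, 1.629]
force: [-0.5, -0.5, -6.9]
gripper_width: 0.015
grasp_force: 58.8
```

```bash
python3 go.py .637,-.1748,.3025,93.2
python3 - <<'E'
from h import *
a=snap("side","s2")
cv2.imwrite("pics/g2.png",cv2.resize(a[80:300,200:460],None,fx=2.7,fy=2.7,interpolation=2)[:,:,::-1])
print(proj("side",[[.537,-.18,.319]]))
E
```

```text
now 5.45 [ 0.5376 -0.1796  0.3002] [-179.9257   -0.0356   93.3147] F [-0.5486 -0.5469 -6.9268] M [-0.0161  0.2465 -0.0059] 0.015001614319002283 58.78338396549225 q [ 0.1277  0.6414  0.2789  1.3992 -0.1834  1.1278  0.4907]
.637,-.1748,.3025,93.2 cm [-0.0989  9.9494 -0.245 ] deg [-0.0744 -0.0355  0.1148]
[[360.11284561 141.59711785]]
```

View pics/g2.png

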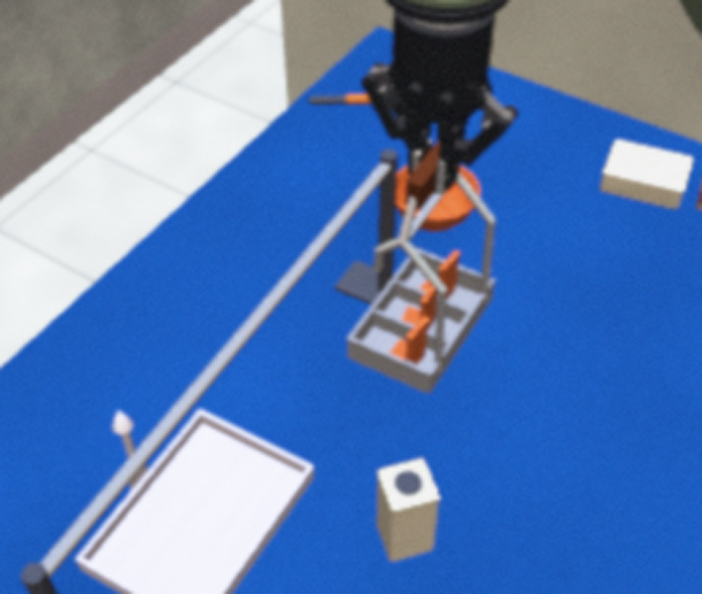

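The carrier is held level with all three tiles standing, aligned with the rail and still in front of it. Next I move it in over the rail.

Call:
jog_arm(commands=[{"delta_pos":[0,0.2,-0.1],"angular":[0,0,0],"jaw":-1},{"delta_pos":[0,0.7,-0.2],"angular":[0,0,0],"jaw":-1},{"delta_pos":[0,1.6,-0.2],"angular":[0,0,0.1],"jaw":-1},{"delta_pos":[0,2.9,-0.2],"angular":[0,0,0.1],"jaw":-1},{"delta_pos":[-0.1,4.4,-0.2],"angular":[0,0,0.1],"jaw":-1},{"delta_pos":[-0.1,6,-0.2],"angular":[0,0,0.1],"jaw":-1},{"delta_pos":[-0.1,7.5,-0.2],"angular":[0,0,0.1],"jaw":-1},{"delta_pos":[-0.1,8.8,-0.2],"angular":[0,0,0.1],"jaw":-1},{"delta_pos":[-0.1,9.6,-0.2],"angular":[0,0,0.1],"jaw":-1},{"delta_pos":[-0.1,9.9,-0.2],"angular":[0,0,0.1],"jaw":-1}])

```text
clock: 6.33
eef_pos: [0.6367, -0.175, 0.3029]
tool_rot: [-3.141, -0.0, 1.625]
force: [-1.7, 0.0, -5.3]
gripper_width: 0.015
grasp_force: 58.8
```

Call:
jog_arm(commands=[{"delta_pos":[0,0,0],"angular":[0,0,0],"jaw":-1},{"delta_pos":[0,0,0],"angular":[0,0,0],"jaw":-1}])

```text
clock: 6.5
eef_pos: [0.6355, -0.1755, 0.3033]
tool_rot: [-3.141, 0.0, 1.624]
force: [-0.5, 0.9, -6.0]
gripper_width: 0.0152
grasp_force: 58.9
```

```bash
python3 go.py .637,-.1748,.3025,93.2 .637,-.1748,.2375,93.2
python3 - <<'E'
from h import *
a=snap("side","s3")
cv2.imwrite("pics/g3.png",cv2.resize(a[100:260,250:410],None,fx=3.7,fy=3.7,interpolation=2)[:,:,::-1])
E
```

```text
now 6.5 [ 0.6355 -0.1755  0.3033] [-179.9764    0.0111   93.067 ] F [-0.5285  0.8847 -6.0411] M [-0.0856  0.0484 -0.0298] 0.015162156737845767 58.87688219547272 q [ 0.1207  0.8192  0.2786  0.9862 -0.2066  1.3606  0.4108]
.637,-.1748,.3025,93.2 cm [0.0591 0.1523 0.0829] deg [-0.0236  0.011  -0.133 ]
.637,-.1748,.2375,93.2 cm [0.0604 0.155  6.5829] deg [-0.0236  0.011  -0.133 ]
```

View pics/g3.png

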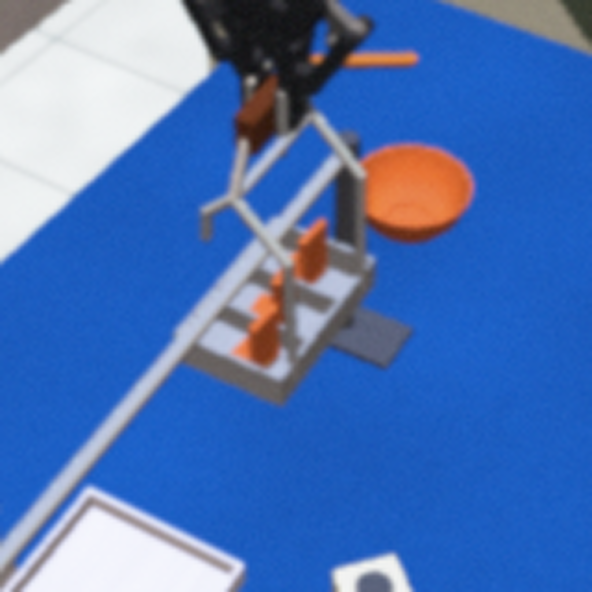

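Run:
```python
from h import *
np.set_printoptions(precision=4,suppress=True)
f=lambda p:np.array([p],float)/3.7+[250,100]-.4
c=np.array([.6355,-.1755,.3033-.1885]);th=np.radians(3.07);X=np.array([np.cos(th),np.sin(th),0]);Y=np.array([-X[1],X[0],0]);Z=np.array([0,0,1.])
w=lambda x,y,z:c+x*X+y*Y+z*Z
print("apex exp",proj("side",w(0,.05,.165)),"seen",f([233,200]),"at z",onz("side",f([233,200]),c[2]+.165),w(0,.05,.165))
print("tip exp",proj("side",w(.024,.05,.116)),"seen",f([207,237]),onz("side",f([207,237]),c[2]+.116),w(.024,.05,.116))
print("shank corner",proj("side",w(-.04,.05,.116)),"seen",f([287,265]))
# rail edges in crop at two rows
e=onz("side",np.vstack([f([95,435]),f([12,545]),f([310,190])]),.2);print("rail pts",e)
m=np.array([.6300,-.0152]);y=np.array([-.0554,.9985])
print([ (p[:2]-m)@[.9985,.0554] for p in e])
```

```text
apex exp [[312.9567 152.5899]] seen [[312.573  153.6541]] at z [[ 0.6315 -0.122   0.2798]] [ 0.6328 -0.1256  0.2798]
tip exp [[305.6218 163.9301]] seen [[305.5459 163.6541]] [[ 0.6575 -0.125   0.2308]] [ 0.6568 -0.1243  0.2308]
shank corner [[327.6198 172.9545]] seen [[327.1676 171.2216]]
rail pts [[ 0.6329  0.0334  0.2   ]
 [ 0.6226  0.1249  0.2   ]
 [ 0.6428 -0.231   0.2   ]]
[np.float64(0.005591294843500364), np.float64(0.0003641924626651945), np.float64(0.0007905605391545084)]
```

The picture matches the model: rail beneath the arches, hook tips beyond it at crop (207,237), tiles upright. Next I lower it.

Call:
jog_arm(commands=[{"delta_pos":[0,0.1,0.2],"angular":[0,0,-0.1],"jaw":-1},{"delta_pos":[0,0.15,0.6],"angular":[0,0,-0.1],"jaw":-1},{"delta_pos":[0,0.15,1.3],"angular":[0,0,-0.1],"jaw":-1},{"delta_pos":[0,0.15,2.2],"angular":[0,0,-0.1],"jaw":-1},{"delta_pos":[0,0.15,3.1],"angular":[0,0,-0.1],"jaw":-1},{"delta_pos":[0,0.15,4.0],"angular":[0,0,-0.1],"jaw":-1},{"delta_pos":[0,0.15,4.8],"angular":[0,0,-0.1],"jaw":-1},{"delta_pos":[0,0.15,5.4],"angular":[0,0,-0.1],"jaw":-1},{"delta_pos":[0,0.15,5.8],"angular":[0,0,-0.1],"jaw":-1},{"delta_pos":[0,0.15,5.9],"angular":[0,0,-0.1],"jaw":-1}])

```text
clock: 7.38
eef_pos: [0.6373, -0.1752, 0.2435]
tool_rot: [-3.141, -0.0, 1.627]
force: [-0.6, 0.4, -6.5]
gripper_width: 0.0154
grasp_force: 58.9
```

Call:
jog_arm(commands=[{"delta_pos":[0,0,0.1],"angular":[0,0,0],"jaw":-1},{"delta_pos":[0,0,0.2],"angular":[0,0,0],"jaw":-1},{"delta_pos":[0,0,0.3],"angular":[0,0,0],"jaw":-1},{"delta_pos":[0,0,0.3],"angular":[0,0,0],"jaw":-1}])

```text
clock: 7.72
eef_pos: [0.6374, -0.1753, 0.2414]
tool_rot: [3.141, 0.0, 1.627]
force: [-0.1, -0.3, -6.6]
gripper_width: 0.0147
grasp_force: 58.9
```

```bash
python3 go.py .637,-.1748,.2375,93.2
```

```text
now 7.7167 [ 0.6374 -0.1753  0.2414] [179.9935   0.0055  93.1925] F [-0.1174 -0.3377 -6.5635] M [ 0.0411  0.0692 -0.0336] 0.014699150510366993 58.85808885097504 q [ 0.1174  0.8634  0.2662  1.1053 -0.2163  1.1986  0.4282]
.637,-.1748,.2375,93.2 cm [ 0.0477 -0.0404  0.3859] deg [ 0.0065  0.0055 -0.0075]
```

Call:
jog_arm(commands=[{"delta_pos":[0,0,0.1],"angular":[0,0,0],"jaw":-1},{"delta_pos":[0,0,0.2],"angular":[0,0,0],"jaw":-1},{"delta_pos":[0,0,0.2],"angular":[0,0,0],"jaw":-1},{"delta_pos":[0,0,0.2],"angular":[0,0,0],"jaw":-1}])

```text
clock: 8.05
eef_pos: [0.6374, -0.1752, 0.2393]
tool_rot: [-3.142, 0.0, 1.627]
force: [0.2, 0.3, -6.2]
gripper_width: 0.0154
grasp_force: 58.9
```

Call:
jog_arm(commands=[{"delta_pos":[0,0,0.1],"angular":[0,0,0],"jaw":-1},{"delta_pos":[0,0,0.15],"angular":[0,0,0],"jaw":-1},{"delta_pos":[0,0,0.15],"angular":[0,0,0],"jaw":-1},{"delta_pos":[0,0,0.15],"angular":[0,0,0],"jaw":-1}])

```text
clock: 8.38
eef_pos: [0.6377, -0.1753, 0.2381]
tool_rot: [3.141, 0.0, 1.627]
force: [2.6, 0.9, -2.3]
gripper_width: 0.015
grasp_force: 59.4
```

```bash
python3 go.py .637,-.1748,.2375,93.2
```

```text
now 8.3833 [ 0.6377 -0.1753  0.2381] [179.9417   0.0191  93.1982] F [ 2.563   0.9254 -2.2982] M [-0.0355 -0.7281  0.0469] 0.014964149729010142 59.39894378185272 q [ 0.1173  0.866   0.2655  1.1109 -0.2171  1.1895  0.4292]
.637,-.1748,.2375,93.2 cm [ 0.0504 -0.0714  0.0613] deg [ 0.0583  0.0191 -0.0018]
```

Call:
jog_arm(commands=[{"delta_pos":[0,0.05,0],"angular":[0,0,0],"jaw":-1},{"delta_pos":[0,0.1,0],"angular":[0,0,0],"jaw":-1},{"delta_pos":[0,0.1,0.02],"angular":[0,0,0],"jaw":-1},{"delta_pos":[0,0.1,0.02],"angular":[0,0,0],"jaw":-1}])

```text
clock: 8.72
eef_pos: [0.6384, -0.1752, 0.2376]
tool_rot: [-3.142, 0.0, 1.627]
force: [1.6, 0.5, -3.3]
gripper_width: 0.015
grasp_force: 59.3
```

```bash
python3 go.py
```

```text
now 8.7167 [ 0.6384 -0.1752  0.2376] [-179.9971    0.0054   93.1958] F [ 1.5871  0.5275 -3.3008] M [ 0.0603 -0.3201  0.0077] 0.015040998905457672 59.31113362312317 q [ 0.1173  0.8684  0.2655  1.107  -0.2171  1.1921  0.4284]
```

Call:
jog_arm(commands=[{"delta_pos":[0,0.05,0],"angular":[0,0,0],"jaw":-1},{"delta_pos":[0,0.1,0.03],"angular":[0,0,0],"jaw":-1},{"delta_pos":[0,0.1,0.05],"angular":[0,0,0],"jaw":-1},{"delta_pos":[0,0.1,0.05],"angular":[0,0,0],"jaw":-1}])

```text
clock: 9.05
eef_pos: [0.6391, -0.1752, 0.2372]
tool_rot: [-3.141, 0.0, 1.626]
force: [-4.9, -0.4, 1.8]
gripper_width: 0.0152
grasp_force: 60.2
```

Call:
jog_arm(commands=[{"delta_pos":[0.1,0,0],"angular":[0,0,0],"jaw":-1},{"delta_pos":[0.4,0,0],"angular":[0,0,0],"jaw":-1},{"delta_pos":[0.9,0,0],"angular":[0,0,0],"jaw":-1},{"delta_pos":[1.6,0,0],"angular":[0,0,0],"jaw":-1},{"delta_pos":[2.4,0,0],"angular":[0,0,0],"jaw":-1},{"delta_pos":[3.2,0,0],"angular":[0,0,0],"jaw":-1},{"delta_pos":[3.9,0,0],"angular":[0,0,0],"jaw":-1},{"delta_pos":[4.5,0,0],"angular":[0,0,0],"jaw":-1},{"delta_pos":[4.9,0,0],"angular":[0,0,0],"jaw":-1},{"delta_pos":[5,0,0],"angular":[0,0,0],"jaw":-1}])

```text
clock: 9.88
eef_pos: [0.6363, -0.1252, 0.2372]
tool_rot: [-3.141, 0.001, 1.627]
force: [-4.1, -2.8, 0.1]
gripper_width: 0.0148
grasp_force: 59.9
```

```bash
python3 go.py
```

```text
now 9.8833 [ 0.6363 -0.1252  0.2372] [-179.9684    0.0486   93.1952] F [-4.0609 -2.807   0.0652] M [-0.5457  1.1224  0.0017] 0.014778411416307626 59.91914927959442 q [ 0.0341  0.8435  0.2728  1.1719 -0.2209  1.1544  0.3644]
```

Call:
jog_arm(commands=[{"delta_pos":[0.1,-0.04,0],"angular":[0,0,0],"jaw":-1},{"delta_pos":[0.5,-0.05,0],"angular":[0,0,0],"jaw":-1},{"delta_pos":[1.2,-0.05,0],"angular":[0,0,0],"jaw":-1},{"delta_pos":[2.2,-0.05,0],"angular":[0,0,0],"jaw":-1},{"delta_pos":[3.4,-0.05,0],"angular":[0,0,0],"jaw":-1},{"delta_pos":[4.6,-0.05,0],"angular":[0,0,0],"jaw":-1},{"delta_pos":[5.7,-0.05,0],"angular":[0,0,0],"jaw":-1},{"delta_pos":[6.5,-0.05,0],"angular":[0,0,0],"jaw":-1},{"delta_pos":[6.9,-0.05,0],"angular":[0,0,0],"jaw":-1},{"delta_pos":[7,-0.05,0],"angular":[0,0,0],"jaw":-1}])

```text
clock: 10.72
eef_pos: [0.6323, -0.0548, 0.2372]
tool_rot: [3.141, 0.0, 1.627]
force: [-1.1, -1.4, 0.9]
gripper_width: 0.015
grasp_force: 59.8
```

```bash
python3 go.py
```

```text
now 10.7167 [ 0.6323 -0.0548  0.2372] [179.9849   0.0008  93.2251] F [-1.0574 -1.393   0.9338] M [-0.5339  0.3726  0.0216] 0.014957873642463709 59.793893694877625 q [-0.0836  0.8187  0.2826  1.2361 -0.2286  1.1172  0.27  ]
```

Call:
jog_arm(commands=[{"delta_pos":[0.1,0,0],"angular":[0,0,0],"jaw":-1},{"delta_pos":[0.5,0,0],"angular":[0,0,0],"jaw":-1},{"delta_pos":[1.3,0,0],"angular":[0,0,0],"jaw":-1},{"delta_pos":[2.5,0,0],"angular":[0,0,0],"jaw":-1},{"delta_pos":[3.9,0,0],"angular":[0,0,0],"jaw":-1},{"delta_pos":[5.4,0,0],"angular":[0,0,0],"jaw":-1},{"delta_pos":[6.8,0,0],"angular":[0,0,0],"jaw":-1},{"delta_pos":[8,0,0],"angular":[0,0,0],"jaw":-1},{"delta_pos":[8.8,0,0],"angular":[0,0,0],"jaw":-1},{"delta_pos":[9,0,0],"angular":[0,0,0],"jaw":-1}])

```text
clock: 11.55
eef_pos: [0.6274, 0.0356, 0.2372]
tool_rot: [3.141, -0.0, 1.627]
force: [-0.2, -2.2, 2.2]
gripper_width: 0.015
grasp_force: 60.1
```

```bash
python3 go.py
python3 - <<'E'
from h import *
a=snap("side","s4");b=snap("top","t4")
a=cv2.resize(a[150:330,180:360],None,fx=2.2,fy=2.2,interpolation=2)
b0=cv2.imread("pics/top0.png")[:,:,::-1]
b=cv2.resize(b0[150:240,230:320],None,fx=4.4,fy=4.4,interpolation=2)
cv2.imwrite("pics/g4.png",np.hstack([a,b])[:,:,::-1])
# pointer cone in original pics: pixels clearly brighter than blue cloth
for n,(x0,x1,y0,y1) in {"top":(258,274,160,178),"side":(235,256,226,262)}.items():
    im=cv2.imread(f"pics/{n}0.png")[y0:y1,x0:x1].astype(int); r=im[...,2]
    print(n,x0,y0); print(r)
E
```

```text
now 11.55 [0.6274 0.0356 0.2372] [179.9755  -0.0255  93.2424] F [-0.1594 -2.2333  2.1516] M [-0.4637  0.0789  0.0125] 0.014999290398654818 60.0664097070694 q [-0.2352  0.8088  0.2963  1.2645 -0.2396  1.102   0.139 ]
top 258 160
[[ 44  43  45  44  46  45  45  48  46  46  47  48  48  46  43  47]
 [ 47  45  46  47  47  45  50  45  47  49  45  47  45  46  49  47]
 [ 44  44  45  47  42  39  39  40  42  47  46  47  47  44  48  48]
 [ 42  47  48  42  37  50  67  66  45  44  44  48  48  46  46  45]
 [ 46  46  43  41  79 137 198 180 119  62  40  47  48  48  50  48]
 [ 44  46  41  68 187 225 226 211 193 116  51  43  44  45  42  48]
 [ 43  42  46  78 182 211 210 201 192 125  57  41  45  47  45  47]
 [ 43  45  40  61 166 197 200 195 184 122  56  44  42  46  45  47]
 [ 47  42  40  45 108 169 188 181 146  82  42  43  43  49  44  49]
 [ 46  46  42  40  44  73  91 103  98  62  41  40  41  44  45  47]
 [ 45  47  46  45  37  32  44  84  96  73  58  55  50  41  44  46]
 [ 45  44  49  43  41  53 102 130 112  96 132 145 120  64  39  46]
 [ 43  43  45  42  50 131 222 239 161 104 152 194 177 103  45  40]
 
[... 2852 characters left out ...]
8  26  25  31  29  47  92 138 170 179 183 178 164 138 122 120
  133 163 195]
 [ 23  26  29  29  26  30  42  84 130 169 178 182 179 167 141 121 120 135
  168 201 206]
 [ 27  21  28  26  28  44  75 128 165 177 182 178 167 145 120 117 132 161
  197 208 184]
 [ 29  28  26  27  37  66 120 161 179 182 180 170 146 122 116 125 154 190
  207 184 145]
 [ 25  27  26  30  59 106 151 175 180 179 176 149 118 112 124 144 181 206
  191 151 137]
 [ 25  27  33  55  99 147 174 181 180 175 152 114  86 109 142 181 209 202
  160 133 153]
 [ 26  31  51  88 138 169 180 181 176 159 117  74  68 115 173 205 208 172
  136 140 180]
 [ 32  49  89 131 166 180 180 178 164 128  78  46  70 142 204 209 180 142
  140 169 214]]
```

View pics/g4.png

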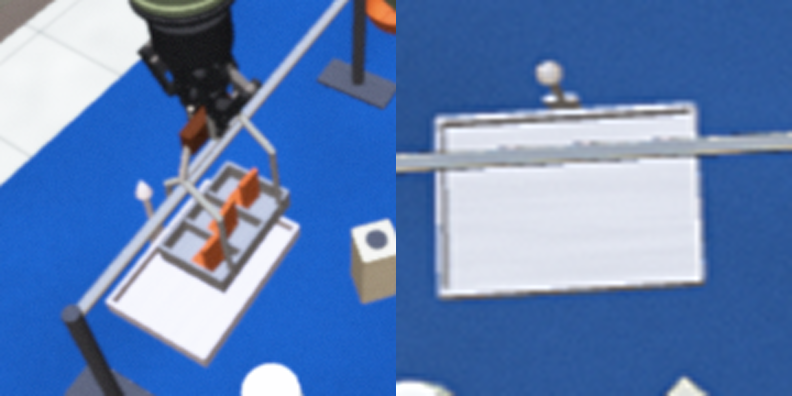

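The side view shows the carrier hanging over the pan with its tiles upright and the pointer tip at about (143,187) in the left half. In the top view (right half) the pointer cone is at about (548,73).

Run:
```python
from h import *
np.set_printoptions(precision=4,suppress=True)
y=np.array([-.0560,.9984]); 
def cen(n,x0,x1,y0,y1,bg):
    r=cv2.imread(f"pics/{n}0.png")[y0:y1,x0:x1,2].astype(float)-bg; r[r<15]=0
    yy,xx=np.mgrid[y0:y1,x0:x1]; return [(r*xx).sum()/r.sum(),(r*yy).sum()/r.sum()]
ct=cen("top",259,270,162,169,47);cs=cen("side",238,250,231,241,28);print(ct,cs)
p=tri("top",[ct],"side",[cs])[0];print("cone",p,"s",p[:2]@y)
ptip=onz("side",[[243.9,231]],.14)[0];print("side tip@.14",ptip,ptip[:2]@y)
T=lambda p:(np.array(p,float)+.5)/4-.5+[190,150]
f=onz("top",[[266.7,171.9]],.022)[0];print("foot",f,f[:2]@y)
pn=onz("top",T([[196,103],[432,95],[440,256],[200,269]]),.022).mean(0);print("pan top",pn[:2]@y)
S=lambda p:(np.array(p,float)+.5)/2.7-.5+[200,130]
ps=onz("side",S([[77,425],[200,275],[314,332],[197,502]]),.022);print("pan side",ps.mean(0),ps.mean(0)[:2]@y)
G=lambda p:(np.array(p,float)+.5)/2.2-.5+[180,150]
tr=onz("side",G([[160,250],[230,163],[289,192],[226,288]]),np.array([.079,.079,.079,.079]).mean());
tr[3]=onz("side",G([[226,277]]),.079)[0]; print("tray",tr,tr.mean(0),tr.mean(0)[:2]@y)
im=cv2.imread("pics/s4.png");h=cv2.cvtColor(im,cv2.COLOR_BGR2HSV)
m=(((h[...,0]<12)|(h[...,0]>170))&(h[...,1]>110)&(h[...,2]<125)).astype(np.uint8);m[:190]=0;m[225:]=0;m[:,:250]=0;m[:,300:]=0
n,_,st,c=cv2.connectedComponentsWithStats(m);print(st,c)
# hooks' near/far arch apexes at z .165+.049
a=onz("side",G([[187,181],[242,117]]),.214);print("apex",a,a.mean(0)[:2]@y)
print("tcp s",np.array([.6274,.0356])@y)
```

```text
[np.float64(264.253743533896), np.float64(165.99074326163898)] [np.float64(244.7225051468198), np.float64(236.4405677754903)]
cone [0.708  0.0774 0.1163 0.    ] s 0.037659782345232956
side tip@.14 [0.706  0.0765 0.14  ] 0.0368097536422837
foot [0.7149 0.0816 0.022 ] 0.04147012782777335
pan top 0.03696594354523693
pan side [0.6319 0.0759 0.022 ] 0.04036168966518979
tray [[ 0.6604  0.1124  0.079 ]
 [ 0.6692 -0.0284  0.079 ]
 [ 0.5838 -0.0325  0.079 ]
 [ 0.5766  0.0986  0.079 ]] [0.6225 0.0375 0.079 ] 0.0025816782897519486
[[     0      0    640    400 255862]
 [   263    198     11     21    138]] [[319.5273 199.4952]
 [268.8696 208.3768]]
apex [[ 0.6183  0.0864  0.214 ]
 [ 0.6227 -0.0109  0.214 ]] 0.0029397266716912063
tcp s 0.0004086400000000018
```

Call:
jog_arm(commands=[{"delta_pos":[0.1,0,0],"angular":[0,0,0],"jaw":-1},{"delta_pos":[0.4,0,0],"angular":[0,0,0],"jaw":-1},{"delta_pos":[0.9,0,0],"angular":[0,0,0],"jaw":-1},{"delta_pos":[1.6,0,0],"angular":[0,0,0],"jaw":-1},{"delta_pos":[2.3,0,0],"angular":[0,0,0],"jaw":-1},{"delta_pos":[2.9,0,0],"angular":[0,0,0],"jaw":-1},{"delta_pos":[3.3,0,0],"angular":[0,0,0],"jaw":-1},{"delta_pos":[3.6,0,0],"angular":[0,0,0],"jaw":-1},{"delta_pos":[3.6,0,0],"angular":[0,0,0],"jaw":-1},{"delta_pos":[3.6,0,0],"angular":[0,0,0],"jaw":-1}])

```text
clock: 12.48
eef_pos: [0.6254, 0.0701, 0.2371]
tool_rot: [3.141, 0.0, 1.626]
force: [0.6, -0.2, 1.6]
gripper_width: 0.0149
grasp_force: 60.0
```

```bash
python3 go.py
python3 - <<'E'
from h import *
np.set_printoptions(precision=4,suppress=True)
a=snap("side","s5");b=snap("top","t5")
cv2.imwrite("pics/g5.png",cv2.resize(a[180:310,200:330],None,fx=4.6,fy=4.6,interpolation=2)[:,:,::-1])
E
```

```text
now 12.4833 [0.6254 0.0701 0.2371] [179.9823   0.0097  93.1682] F [ 0.5796 -0.1868  1.6236] M [-0.1483 -0.2018 -0.0286] 0.01491200224966986 59.98034119606018 q [-0.2926  0.8112  0.3025  1.2604 -0.244   1.105   0.0856]
```

View pics/g5.png

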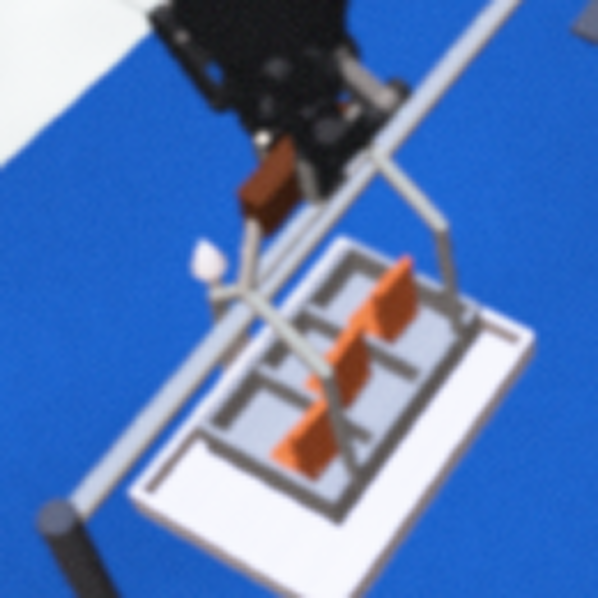

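The hung carrier sits above the pan with its hook apexes at crop (245,288) and (375,152). Tray corners are about (200,428), (338,505) and (478,310), and the tiles are upright.

Run:
```python
from h import *
np.set_printoptions(precision=4,suppress=True)
y=np.array([-.0560,.9984]); G=lambda p:(np.array(p,float)+.5)/4.6-.5+[200,180]
a=onz("side",G([[245,288],[375,152]]),.214);print("apex",a,a.mean(0)[:2]@y)
t=onz("side",G([[198,428],[338,505],[478,310]]),.079);print("tray",t,((t[0]+t[2])/2)[:2]@y)
k=onz("side",G([[326,375],[443,228]]),.165);print("shank bends",k,k.mean(0)[:2]@y)
pn=onz("side",G([[130,492],[340,238],[535,338]]),.022);print("pan",pn,((pn[0]+pn[2])/2)[:2]@y)
tip=onz("side",G([[203,239]]),.14);print("tip",tip,tip[0,:2]@y)
```

```text
apex [[0.6225 0.1215 0.214 ]
 [0.6216 0.0233 0.214 ]] 0.03745388717559771
tray [[0.6633 0.1455 0.079 ]
 [0.5727 0.1396 0.079 ]
 [0.5822 0.0036 0.079 ]] 0.03952533313842832
shank bends [[0.5846 0.1176 0.165 ]
 [0.5894 0.0158 0.165 ]] 0.03372915412221172
pan [[ 0.6985  0.1777  0.022 ]
 [ 0.7094 -0.0214  0.022 ]
 [ 0.5674 -0.0276  0.022 ]] 0.03949912642776697
tip [[0.7052 0.078  0.14  ]] 0.03836005901778987
```

Call:
jog_arm(commands=[{"delta_pos":[0.1,0,0],"angular":[0,0,0],"jaw":-1},{"delta_pos":[0.1,0,0],"angular":[0,0,0],"jaw":-1},{"delta_pos":[0.1,0,0],"angular":[0,0,0],"jaw":-0.6},{"delta_pos":[0.1,0,0],"angular":[0,0,0],"jaw":-0.5},{"delta_pos":[0.1,0,0],"angular":[0,0,0],"jaw":-0.3},{"delta_pos":[0.1,0,0],"angular":[0,0,0],"jaw":0},{"delta_pos":[0.1,0,0],"angular":[0,0,0],"jaw":0.3},{"delta_pos":[0.1,0,0],"angular":[0,0,0],"jaw":0.3},{"delta_pos":[0.1,0,0],"angular":[0,0,0],"jaw":0.3},{"delta_pos":[0.1,0,0],"angular":[0,0,0],"jaw":0.3}])

```text
clock: 13.42
eef_pos: [0.6252, 0.0714, 0.2371]
tool_rot: [-3.142, 0.0, 1.626]
force: [0.4, -0.9, -0.3]
gripper_width: 0.0556
grasp_force: 0.0
```

Call:
jog_arm(commands=[{"delta_pos":[0,0,-0.5],"angular":[0,0,0],"jaw":0.3},{"delta_pos":[0,0,-1.5],"angular":[0,0,0],"jaw":0.3},{"delta_pos":[0,0,-3],"angular":[0,0,0],"jaw":0.3},{"delta_pos":[0,0,-5],"angular":[0,0,0],"jaw":0.3},{"delta_pos":[0,0,-7],"angular":[0,0,0],"jaw":0.3},{"delta_pos":[0,0,-9],"angular":[0,0,0],"jaw":0.3},{"delta_pos":[0,0,-10],"angular":[0,0,0],"jaw":0.3},{"delta_pos":[0,0,-10],"angular":[0,0,0],"jaw":0.3},{"delta_pos":[0,0,-10],"angular":[0,0,0],"jaw":0.3},{"delta_pos":[0,0,-10],"angular":[0,0,0],"jaw":0.3}])

```text
clock: 14.25
eef_pos: [0.6249, 0.0715, 0.3364]
tool_rot: [-3.14, 0.0, 1.627]
force: [0.6, 0.5, -0.0]
gripper_width: 0.0556
grasp_force: 0.0
```

```bash
python3 go.py
python3 - <<'E'
from h import *
a=snap("side","s6"); q=[]
cv2.imwrite("pics/g6.png",cv2.resize(a[180:310,200:330],None,fx=4.6,fy=4.6,interpolation=2)[:,:,::-1])
for i in range(10): b=viewer.get_image("side")
d=np.abs(b.astype(int)-a)[185:300,225:330].sum(2);print("motion",(d>60).sum(),d.max())
E
```

```text
now 14.25 [0.6249 0.0715 0.3364] [-179.9361    0.0039   93.1929] F [ 0.6386  0.5403 -0.0263] M [ 0.0378  0.0541 -0.0501] 0.055604468489018594 0.0 q [-0.2921  0.7414  0.3254  1.0566 -0.2218  1.3762  0.0513]
motion 3 105
```

View pics/g6.png

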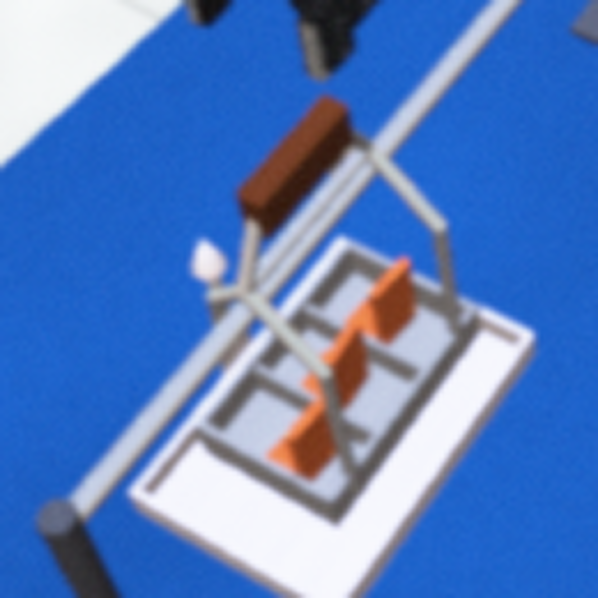

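The carrier hangs free on both hooks over the pan, with all three tiles inside and the fingers clear. I'll do a last alignment check on the fully visible grip, settle, and hand it in if the check passes.

Run:
```python
from h import *
y=np.array([-.0560,.9984])
im=viewer.get_image("side");h=cv2.cvtColor(im,cv2.COLOR_RGB2HSV)
m=(((h[...,0]<12)|(h[...,0]>170))&(h[...,1]>110)&(h[...,2]<130)).astype(np.uint8);m[:195]=0;m[235:]=0;m[:,:245]=0;m[:,285:]=0
M=cv2.moments(m,True);g=onz("side",[[M["m10"]/M["m00"],M["m01"]/M["m00"]]],.2555)[0];s=g[:2]@y
print(M["m00"],g,s)
for i in range(20): b=viewer.get_image("side")
print("motion",(np.abs(b.astype(int)-im)[195:300,225:330].sum(2)>60).sum())
if abs(s-.038)<.004: print(env.close_job())
```

```text
278.0 [0.62387718 0.07292342 0.2555    ] 0.03786961850365946
motion 0
the job is handed in; nothing more can be done
None
```

The job is handed in: the carrier hangs still on both hooks with all three tiles inside, its middle within about 1 mm of the pointer as measured in the side camera, and the gripper is clear of it.

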